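# Index the dye carousel by one notch

## Task

Move the next pot under the dosing nozzle: with a fingertip press the red spring plunger pad of the blue carousel down to unlock it and push the yellow tab beside it so that the carousel turns counter-clockwise (seen from above) by just one notch, until the plunger has sprung fully back up in that next notch. Do not turn it backwards or past that notch, lift nothing, leave the pots standing in their wells and do not disturb the flask, the orange bulb or the spare pot on the bench.

Things in the scene. Friction and masses are not known exactly. Their poses are not given: they have to be found in the camera images.
- carousel (a joint): Turn of the blue carousel about its upright axis, rad. 0 at the start (locked in a notch), grows counter-clockwise seen from above. Notches every 1.047 (60 degrees): the next one is at 1.047. No end stop; dry friction (0.15 N m, 1.3 N at the tab) stops it when not pushed. Play in a notch 0.013 either way.
- plunger (a joint): How far the red pad is pressed down, m: 0 up and locked in a notch, 0.014 at its stop. Spring 5 N at 0, 10 N at the stop. Pressed over 0.008 its orange cross pin is below the fixed ring and free. Let go between notches, the pin rides under the ring (0.008) and the carousel still turns; at a notch it springs up and locks, unless the pad is held down or something stays just above it.
- stand: Fixed grey stand. Origin on the turning axis at the bench surface, z up; x points to the notch where the plunger starts. Carries the steel index ring (height 70 to 80 mm, outer radius 166 mm, six 14 mm wide notches open inwards) and, 210 degrees counter-clockwise from x and 188 mm out, the post of the aluminium nozzle arm, whose top is 158 mm above the bench.
- axis_top (a point): Point on the turning axis at the top face of the blue plate (276 mm wide), 88 mm above the bench. Six steel pots, 64 mm over their rims, are sunk in the plate, centres 85 mm from the axis, rims 104 mm above the bench, every 60 degrees, the nearest 30 degrees either side of the plunger.
- pad_top (a point): Centre of the upper face of the red plunger pad; 120 mm from the axis, 125 mm above the bench when fully up; moves with plunger and carousel. The pad is 36 mm (radially) by 48 mm (along the turning direction), level, 6 mm thick.
- tab_face (a point): Centre of the face to push of the upright yellow tab, fixed on the carousel at the counter-clockwise edge of the pad: 122 mm out from the axis, 25 mm counter-clockwise of the pad's centre, 135 mm above the bench. The face looks clockwise, over the pad. Tab 30 mm wide radially, 8 mm thick, top 150 mm above the bench, so a fingertip on or just above the pad can push it.
- next_notch (a point): Middle of the next notch of the fixed ring, on its upper face, 150 mm from the axis, 80 mm above the bench. Fixed.
- nozzle_tip (a point): Lower tip of the fixed white dosing nozzle, 130 mm above the bench, 85 mm from the axis; the pots stop centred under it.
- pot_next: Loose steel pot, 64 mm over the rim, 82 mm tall, in a well of the carousel, one place short of the nozzle: 150 degrees counter-clockwise of the plunger. The pot that must come under the nozzle; it rides along. Origin at the centre of its underside, 22 mm above the bench in the well.
- pot_now: The same kind of loose pot, under the nozzle at the start.
- spare_pot: The same kind of pot standing on the bench, well aside. Leave alone. Origin under its centre.
- flask: Conical green glass flask on the bench, 82 mm wide, 110 mm tall. Leave alone. Origin under its centre.
- bulb: Orange pipette bulb standing on the bench, 54 mm wide, 75 mm tall. Leave alone. Origin under its centre.
Things that resemble listed ones, but are neither listed nor needed, are in the scene too. Leave any purple look-alike of the pot_next alone. Leave any purple look-alike of the pot_now alone.

How it is judged (in metres and radians):
On the way, in this order (a step that is already met when the one before it is completed fails the run):
1. the plunger is pressed free of its first notch (value of joint plunger above 0.0085 m and value of joint carousel below 0.15 rad), for 0.05 s.
2. the carousel is on its way to the next notch, its plunger clear of the notches (value of joint plunger above 0.006 m and value of joint carousel between 0.3 and 0.95 rad), for 0.1 s.
At the end, for the whole second after the job is handed in: The carousel stands at rest in the next notch (turned 1.047 rad counter-clockwise within 0.035), the plunger is up (pressed less than 3 mm), the pot pot_next is within 10 mm of being centred under the nozzle, and both loose pots stand upright (within 0.1 rad) on the floors of their wells (value of joint carousel between 1.012 and 1.082 rad and value of joint plunger below 0.003 m and velocity of joint carousel between -0.03 and 0.03 rad/s and horizontal distance between pot_next and nozzle_tip below 0.01 m and z of each of pot_next, pot_now in the frame of stand below 0.036 m and angle between each of pot_next, pot_now's own z axis and vertical below 0.1 rad); the robot touches nothing.
It fails at once if the carousel is turned past the next notch (value of joint carousel above 1.2 rad).
It fails at once if the carousel is turned backwards (value of joint carousel below -0.15 rad).
It fails at once if a pot is lifted in its well or tipped (z of any of pot_next, pot_now in the frame of stand above 0.034 m or angle between any of pot_next, pot_now's own z axis and vertical above 0.2 rad).
It fails at once if the flask, the bulb or the spare pot is moved by more than 20 mm or tipped (distance of any of spare_pot, flask, bulb from where it was at the start of the episode above 0.02 m or angle between any of spare_pot, flask, bulb's own z axis and vertical above 0.2 rad).
It also fails if it takes over 48 s, if anything falls off the work surface, if the arm or the gripper's body presses on something with over 40 N, if the wrist force passes 120 N, or if a joint passes its speed limit or range.

## Robot

A 7-joint arm with a two-finger parallel gripper is mounted at the origin on the work surface. World frame = base frame: x ahead of the robot, y to its left, z up, the work surface at z = 0. Lengths are in mm, angles in degrees, forces in N, time in s.
With the tool pointing down it reaches from about 400 to 850 mm from the base axis. Payload 10.4 kg.
Tool frame: the origin (TCP) lies midway between the tips of the shut fingers; the grasp point (between the pads) lies 19 mm behind it (arm.grasp_offset is the distance from the TCP to the grasp point, in mm); z points along the fingers, y is the line along which they close (so a half turn about z gives the same grasp; the last joint's range is limited). The gripper opens to 87 mm and grips with 3 to 60 N. Pads are 19 mm wide; open, the fingers measure 117 mm over their backs; the gripper's body (75 mm by 190 mm) begins 51 mm behind the grasp point.
Start: joints at [-76.639, 19.034, -3.707, 83.658, 1.238, 77.344, -5.071], TCP at [158.123, 604.689, 222.576] pointing down, gripper open.
Joint ranges: [-148.97, 148.97], [-28.65, 121.19], [-84.17, 76.75], [9.2, 138.47], [-72.65, 252.65], [3.7, 117.97], [-149.18, 149.18]. Speed limits (degrees/s): [127.2, 127.2, 159.86, 159.86, 180, 180, 180].

## Interface

Orientations are given as a 3x3 rotation matrix whose columns are the frame's x, y, z axes.
In Python, from plant import arm gives the robot as it stands. The module is installed in compiled form; this text tells all that it offers.
- The arm moves only by the tool jog_arm, never from a script. Its argument "rows" is a list of rows, each a list of 3 entries, a list of its own where there are three numbers: the turn, a rotation vector about the tool's x, y, z in rad, then the shift along the tool's x, y, z in m, then the gripper command: -1 is shut, 1 is fully open, values between are in proportion. A call has 1 to 20 rows; each row shifts and turns the commanded pose from where the row before left it, along the tool's axes as they then stand; what a row does not reach is not made up. A row lasts 1/12 s, in which the tool goes at most 41.7 mm and 7.16 degrees, less where a joint would pass 70% of its speed; a pose out of reach is approached as far as the arm can. A call is refused whole if a number of a shift passes 0.0417 or a number of a turn 0.125, either way. A call with a gripper value outside its range is refused whole. The fingers move at their own pace and stop on an object; "newtons" is the grip in N (left out, the last holds). Time passes only in rows, so rows that do not move let the fingers close. It gives the time, the measured TCP pose, the force, the opening and the grip force at its end, in the units of the state.
- arm.state(): the state, without advancing time (a new reading comes with each control period).
- arm.get_image(name): name is "side" or "top"; returns a dict with "pixels" (400x640x3 uint8, red, green, blue), "fov_y" (degrees; the focal length in pixels is half the picture's height over the tangent of half this angle, whatever the lens; pixels are square), "cx", "cy" (the principal point, pixels), "dist" ([k1, k2, p1, p2, k3] as OpenCV has them; the pictures are not rectified), "R" (3x3) and "t" (3): a world point X has camera coordinates R X + t. Camera axes: x right, y down, z forward; pixel columns grow to the right and rows downward; lengths in mm; the calibration is good to about 2 mm. A picture is of the moment at which its call begins. There is no depth.
- arm.close_job(): hands the job in; it is judged then, once.
The state is a dict: "clock": time; "q": joint angles; "joint_vel": joint speeds; "effort": joint torques, N m; "tool_pos": TCP position; "eef_rot": TCP orientation; "contact_force": force on the tool from outside, world axes, zero at the start; "moment": the same for the moment, N m; "grip_width": opening from 0.0 (shut) to 1.0 (fully open); "grip_force": force on a finger pad.
Only numpy, scipy, OpenCV 4.12 (cv2) and the standard library are available. Lean on these libraries where they do the work, as an engineer would, in place of code of your own. Each camera call takes 0.05 s, during which the arm holds its last target. There are 200 camera calls.

## Working session

There is one attempt and no reset: what is moved stays moved. The work goes in short steps, Python scripts to look and compute and a tool call to move; the robot and the scene stay as the last step left them, time stands still between calls to the robot, and variables do not carry over. Pictures are saved under pics/ and viewed, at most 10 in all, crops included, and the job is handed in when it is done.

Besides the shell and the picture viewer there is one more tool, called after "Request:" by a JSON object that holds its "api" and its "payload", one argument or row to a line. jog_arm: Moves the arm, as the interface text tells. Its arguments: {"type":"object","properties":{"rows":{"type":"array"},"newtons":{"type":"number"}},"required":["rows"]}

```bash
mkdir -p pics
python3 - <<'E'
from plant import arm
import cv2,pickle
s=arm.state();print(s)
d={n:arm.get_image(n) for n in("side","top")}
pickle.dump(d,open('im0.pkl','wb'))
for n in d:
    cv2.imwrite(f'pics/{n}0.png',d[n]['pixels'][:,:,::-1]); print(n,{k:v for k,v in d[n].items() if k!='pixels'})
E
```

```text
{'clock': 0.0, 'q': array([-76.64032966,  19.07232564,  -3.70581798,  83.70655791,
         1.23697157,  77.34280628,  -5.06973385]), 'joint_vel': array([ 0.03559763,  0.0038293 , -0.00868338, -0.02828291,  0.062623  ,
       -0.00234059,  0.00030498]), 'effort': array([-2.03843506e-04, -6.23271561e+01,  2.41528504e-02, -3.89905035e+01,
       -6.14787801e-02,  3.96289013e-02,  1.40792508e-04]), 'tool_pos': array([158.03515578, 604.28673941, 221.74545016]), 'eef_rot': array([[-9.67472588e-01,  2.52975693e-01, -3.00422148e-04],
       [ 2.52975864e-01,  9.67471581e-01, -1.39705469e-03],
       [-6.27709868e-05, -1.42761167e-03, -9.99998979e-01]]), 'contact_force': array([-0.42901253, -0.46285723,  0.54905144]), 'moment': array([0.00192351, 0.00283866, 0.01940588]), 'grip_force': 0.0, 'grip_width': 0.9993181235684555}
side {'fov_y': 43.49856075045224, 'cx': 323.06255627274777, 'cy': 202.95299479608872, 'dist': array([-0.08049304,  0.        ,  0.        ,  0.        ,  0.        ]), 'R': array([[ 0.75158689, -0.6594592 , -0.01518925],
       [-0.45646791, -0.50333855, -0.73368069],
       [ 0.47618714,  0.55835819, -0.67932462]]), 't': array([-409.4578684 ,  333.94010236, 1034.87858368])}
top {'fov_y': 52.917167375711855, 'cx': 312.3711844426566, 'cy': 199.74013468069813, 'dist': array([0.02628914, 0.        , 0.        , 0.        , 0.        ]), 'R': array([[-0.00213542, -0.99996716, -0.00781783],
       [-0.98513994,  0.00344628, -0.171719  ],
       [ 0.1717403 ,  0.00733497, -0.98511495]]), 't': array([  -5.08739182,  575.79353341, 1007.3171372 ])}
```

View pics/top0.png

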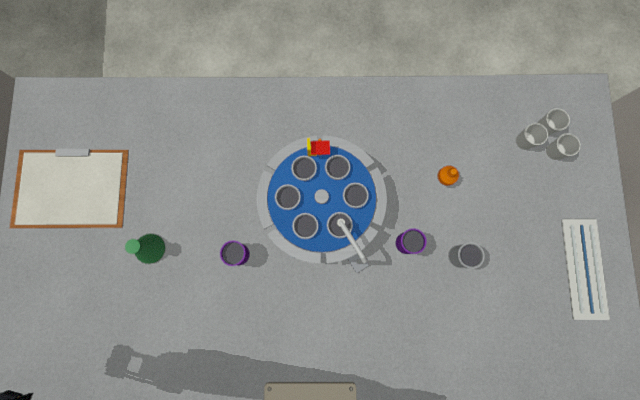

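View pics/side0.png

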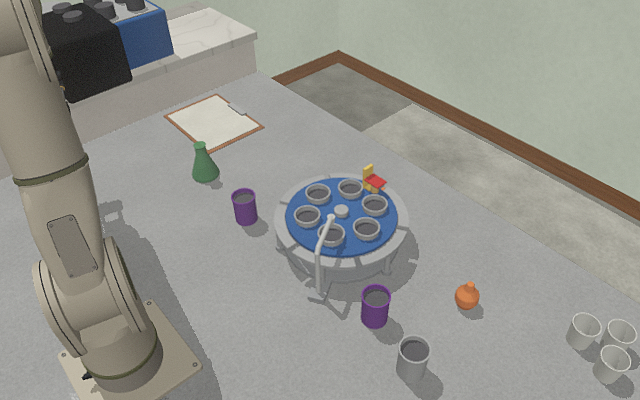

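Top view: the red pad is at (319,148), with the yellow tab on its left at (310,147). The carousel hub is at (321,197) and the nozzle tip at (341,223). The purple pots at (235,253) and (411,241) and the grey spare at (471,256) are not to be touched. Next I measure the positions.

```bash
cat > h.py <<'E'
import numpy as np,cv2
def K(d):
    f=200/np.tan(np.radians(d['fov_y']/2));return np.array([[f,0,d['cx']],[0,f,d['cy']],[0,0,1]])
def onz(d,uv,z):
    p=cv2.undistortPoints(np.array([[uv]],float),K(d),d['dist'])[0,0]
    r=d['R'].T@np.array([*p,1]);c=-d['R'].T@d['t'];return c+r*(z-c[2])/r[2]
def pix(d,X):
    return cv2.projectPoints(np.array([X],float),cv2.Rodrigues(d['R'])[0],d['t'],K(d),d['dist'])[0][0,0]
def masks(d):
    h=cv2.cvtColor(d['pixels'],cv2.COLOR_RGB2HSV);H,S,V=cv2.split(h)
    return dict(red=((H<5)|(H>174))&(S>170)&(V>90),yel=(H>18)&(H<32)&(S>130)&(V>80),blue=(H>100)&(H<118)&(S>120)&(V>50))
def big(m):
    n,l,s,c=cv2.connectedComponentsWithStats(m.astype(np.uint8));i=1+s[1:,4].argmax();return l==i,c[i],s[i]
E
python3 - <<'E'
import pickle,cv2,numpy as np
from h import *
D=pickle.load(open('im0.pkl','rb'))
d=D['top']
m=masks(d)
x0,y0,x1,y1=250,125,395,275
mb=m['blue'].copy();q=np.zeros_like(mb);q[y0:y1,x0:x1]=1
b,c,s=big(mb&q);cnt=max(cv2.findContours(b.astype(np.uint8),cv2.RETR_EXTERNAL,cv2.CHAIN_APPROX_NONE)[0],key=len)
P=np.array([onz(d,p,88)[:2] for p in cv2.convexHull(cnt)[:,0].astype(float)])
from scipy.optimize import least_squares
r=least_squares(lambda v:np.hypot(*(P-v[:2]).T)-v[2],[*P.mean(0),138],loss='soft_l1',f_scale=2);print('axis',r.x)
A=r.x[:2]
for n,d in D.items():
  m=masks(d)
  q=np.zeros_like(m['red']);
  if n=='top':q[y0:y1,x0:x1]=1
  else:q[150:280,270:420]=1
  for k,z in(('red',125),('yel',150 if n=='top' else 135)):
    _,c,s=big(m[k]&q);X=onz(d,c,z);v=X[:2]-A;print(n,k,c,s,X,np.hypot(*v),np.degrees(np.arctan2(v[1],v[0])))
# nozzle / pots predicted check, angle from pots via pad angle
top=D['top']['pixels'];cr=cv2.resize(top[125:275,245:400],None,fx=3.8,fy=3.8,interpolation=cv2.INTER_CUBIC)
cv2.imwrite('pics/crop.png',cr[:,:,::-1])
E
```

```text
axis [576.33215571 -29.38939495 136.55312576]
side red [384.5 181.5] [384 181   2   2   2] [706.53420322 -52.47317613 125.        ] 132.2325002741432 -10.053615326840644
side yel [366.78030303 176.0530303 ] [363 164  10  27 132] [679.88366947 -15.66239756 135.        ] 104.45739063714865 7.551217676983638
top red [320.18965517 147.2887931 ] [311 141  19  14 232] [695.47655272 -27.06373058 125.        ] 119.16709299139995 1.1182551290950002
top yel [308.88059701 147.01492537] [307 138   9  18  67] [688.49961049   0.75899094 150.        ] 116.1484527818043 15.044412106899536
```

View pics/crop.png

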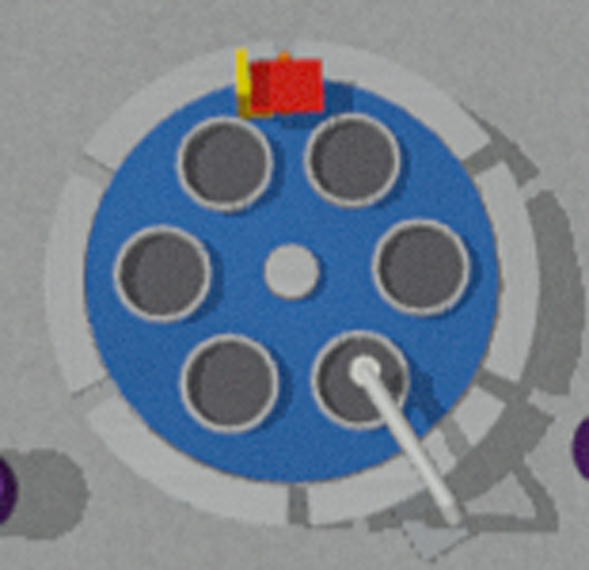

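The crop confirms one red pad with the yellow tab on its counter-clockwise (left) side, so this is the target. The notch at (299,505) in the crop fits a start angle of about 1°. The axis is at (576,-29) and the pad at (695,-27). I'll shut the gripper, move over at height, then turn so the tool's x axis is the CCW tangent.

Request:
{"api": "jog_arm", "payload": {
  "rows": [
    [[0, 0, 0], [-0.0283, -0.0198, 0], -1],
    [[0, 0, 0], [-0.0283, -0.0198, 0], -1],
    [[0, 0, 0], [-0.0283, -0.0198, 0], -1],
    [[0, 0, 0], [-0.0283, -0.0198, 0], -1],
    [[0, 0, 0], [-0.0283, -0.0198, 0], -1],
    [[0, 0, 0], [-0.0283, -0.0198, 0], -1],
    [[0, 0, 0], [-0.0283, -0.0198, 0], -1],
    [[0, 0, 0], [-0.0283, -0.0198, 0], -1],
    [[0, 0, 0], [-0.0283, -0.0198, 0], -1],
    [[0, 0, 0], [-0.0283, -0.0198, 0], -1],
    [[0, 0, 0], [-0.0283, -0.0198, 0], -1],
    [[0, 0, 0], [-0.0283, -0.0198, 0], -1],
    [[0, 0, 0], [-0.0283, -0.0198, 0], -1],
    [[0, 0, 0], [-0.0283, -0.0198, 0], -1],
    [[0, 0, 0], [-0.0283, -0.0198, 0], -1],
    [[0, 0, 0], [-0.0283, -0.0198, 0], -1],
    [[0, 0, 0], [-0.0283, -0.0198, 0], -1],
    [[0, 0, 0], [-0.0283, -0.0198, 0], -1],
    [[0, 0, 0], [-0.0283, -0.0198, 0], -1],
    [[0, 0, 0], [-0.0283, -0.0198, 0], -1]
  ]
}}

```text
clock: 1.77
tool_pos: [606.2, 77.0, 222.2]
eef_rot: [[-0.968, 0.253, -0.0], [0.253, 0.968, -0.0], [0.0, -0.0, -1.0]]
contact_force: [0.3, 0.9, -0.0]
grip_width: 0.003
grip_force: 0.0
```

Request:
{"api": "jog_arm", "payload": {
  "rows": [
    [[0, 0, 0.1], [0, 0, 0], -1],
    [[0, 0, 0.1], [0, 0, 0], -1],
    [[0, 0, 0.1], [0, 0, 0], -1],
    [[0, 0, 0.1], [0, 0, 0], -1],
    [[0, 0, 0.1], [0, 0, 0], -1],
    [[0, 0, 0.1], [0, 0, 0], -1],
    [[0, 0, 0.1], [0, 0, 0], -1],
    [[0, 0, 0.1], [0, 0, 0], -1],
    [[0, 0, 0.1], [0, 0, 0], -1],
    [[0, 0, 0.1], [0, 0, 0], -1],
    [[0, 0, 0.1], [0, 0, 0], -1],
    [[0, 0, 0.1], [0, 0, 0], -1],
    [[0, 0, 0.095], [0, 0, 0], -1],
    [[0, 0, 0], [0, 0, 0], -1],
    [[0, 0, 0], [0, 0, 0], -1]
  ]
}}

```text
clock: 3.02
tool_pos: [605.3, 78.5, 222.2]
eef_rot: [[-0.023, 1.0, -0.001], [1.0, 0.023, -0.0], [-0.0, -0.001, -1.0]]
contact_force: [-0.5, 1.1, -0.6]
grip_width: 0.005
grip_force: 0.0
```

Request:
{"api": "jog_arm", "payload": {
  "rows": [
    [[0, 0, 0], [-0.0201, 0.0173, 0], -1],
    [[0, 0, 0], [-0.0201, 0.0173, 0], -1],
    [[0, 0, 0], [-0.0201, 0.0173, 0], -1],
    [[0, 0, 0], [-0.0201, 0.0173, 0], -1],
    [[0, 0, 0], [-0.0201, 0.0173, 0], -1],
    [[0, 0, 0], [0, 0, 0.02], -1],
    [[0, 0, 0], [0, 0, 0.02], -1],
    [[0, 0, 0], [0, 0, 0.02], -1],
    [[0, 0, 0], [0, 0, 0.01], -1],
    [[0, 0, 0], [0, 0, 0], -1],
    [[0, 0, 0], [0, 0, 0], -1]
  ]
}}

```text
clock: 3.93
tool_pos: [693.9, -20.3, 152.7]
eef_rot: [[-0.022, 1.0, -0.0], [1.0, 0.022, 0.0], [0.0, -0.0, -1.0]]
contact_force: [0.1, -0.5, 0.9]
grip_width: 0.006
grip_force: 0.0
```

Run:
```python
from plant import arm
import cv2
from h import *
d=arm.get_image("side");print(arm.state()['tool_pos'],pix(d,arm.state()['tool_pos']))
cv2.imwrite('pics/s1.png',cv2.resize(d['pixels'][110:270,260:430],None,fx=3.5,fy=3.5,interpolation=cv2.INTER_CUBIC)[:,:,::-1])
```

```text
[694.45152982 -20.36626138 153.66100134] [372.57491471 168.68054778]
```

View pics/s1.png

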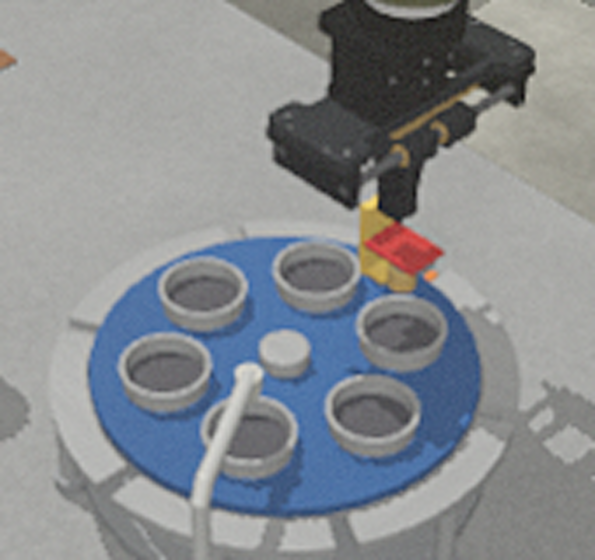

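The fingertips (crop (395,210)) hang above the red pad (405,245), just on the clockwise side of the yellow tab (370,220), with a clear gap. Pressing down now.

Request:
{"api": "jog_arm", "payload": {
  "rows": [
    [[0, 0, 0], [0, 0, 0.01], -1],
    [[0, 0, 0], [0, 0, 0.01], -1],
    [[0, 0, 0], [0, 0, 0.005], -1],
    [[0, 0, 0], [0, 0, 0.005], -1],
    [[0, 0, 0], [0, 0, 0.004], -1],
    [[0, 0, 0], [0, 0, 0.004], -1],
    [[0, 0, 0], [0, 0, 0.002], -1],
    [[0, 0, 0], [0, 0, 0], -1],
    [[0, 0, 0], [0, 0, 0], -1]
  ]
}}

```text
clock: 4.73
tool_pos: [693.8, -20.2, 113.1]
eef_rot: [[-0.02, 1.0, -0.0], [1.0, 0.02, 0.001], [0.001, -0.0, -1.0]]
contact_force: [-5.1, 1.2, 8.0]
grip_width: 0.006
grip_force: 4.3
```

Request:
{"api": "jog_arm", "payload": {
  "rows": [
    [[0, 0, 0], [0, 0, 0.001], -1],
    [[0, 0, 0], [0.004, 0, 0], -1],
    [[0, 0, 0], [0.004, 0, 0], -1],
    [[0, 0, -0.03], [0.0035, -0.0005, 0], -1],
    [[0, 0, -0.03], [0.0035, -0.0005, 0], -1],
    [[0, 0, -0.03], [0.0035, -0.0005, 0], -1],
    [[0, 0, -0.03], [0.0035, -0.0005, 0], -1],
    [[0, 0, -0.03], [0.0035, -0.0005, 0], -1],
    [[0, 0, -0.03], [0.0035, -0.0005, 0], -1],
    [[0, 0, -0.03], [0.0035, -0.0005, 0], -1],
    [[0, 0, -0.03], [0.0035, -0.0005, 0], -1],
    [[0, 0, -0.03], [0.0035, -0.0005, 0], -1],
    [[0, 0, -0.03], [0.0035, -0.0005, 0], -1],
    [[0, 0, 0], [0, 0, 0], -1]
  ]
}}

```text
clock: 5.9
tool_pos: [683.3, 20.8, 112.5]
eef_rot: [[-0.316, 0.949, 0.0], [0.949, 0.316, -0.0], [-0.001, -0.0, -1.0]]
contact_force: [-5.0, -1.7, 8.6]
grip_width: 0.007
grip_force: 4.6
```

```bash
cat > look.py <<'E'
from plant import arm
import cv2,sys
from h import *
s=arm.state();d=arm.get_image("side");t=arm.get_image("top")
A=np.array([576.3,-29.4]);v=s['tool_pos'][:2]-A;R=s['eef_rot'];a=np.arctan2(R[1,0],R[0,0])-np.pi/2
print(s['clock'],s['tool_pos'],'head',a,'polar',np.hypot(*v),np.arctan2(v[1],v[0]))
print('in tool axes (x tangent,y rad)',R[:2,:2].T@v,'F tool',R.T@s['contact_force'])
a1=d['pixels'][110:270,260:430];a2=t['pixels'][110:270,240:410]
im=np.hstack([a1,a2]);cv2.imwrite(sys.argv[1],cv2.resize(im,None,fx=2.35,fy=2.35,interpolation=cv2.INTER_CUBIC)[:,:,::-1])
E
python3 look.py pics/l1.png
```

```text
5.9 [683.34400261  20.77758784 112.48137128] head 0.3217189551717723 polar 118.22101681105904 0.43834201012976026
in tool axes (x tangent,y rad) [ 13.75606219 117.41796905] F tool [-0.01143782 -5.29212891 -8.55961708]
```

View pics/l1.png

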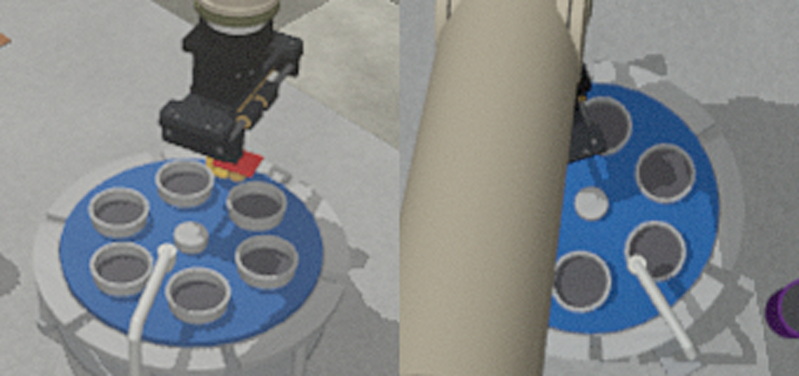

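The side view shows the carousel turned roughly 0.3 rad with the pad still under the finger. I'll push on a bit, then raise the finger clear of the pad's top position while staying on the tab.

Request:
{"api": "jog_arm", "payload": {
  "rows": [
    [[0, 0, -0.03], [0.0035, -0.0005, 0], -1],
    [[0, 0, -0.03], [0.0035, -0.0005, 0], -1],
    [[0, 0, -0.03], [0.0035, -0.0005, 0], -1],
    [[0, 0, -0.03], [0.0035, -0.0005, 0], -1],
    [[0, 0, -0.03], [0.0035, -0.0005, 0], -1],
    [[0, 0, -0.03], [0.0035, -0.0005, 0], -1],
    [[0, 0, 0], [0, 0, -0.006], -1],
    [[0, 0, 0], [0, 0, -0.006], -1],
    [[0, 0, 0], [0, 0, -0.006], -1],
    [[0, 0, 0], [0, 0, -0.002], -1],
    [[0, 0, -0.03], [0.0035, -0.0005, 0], -1],
    [[0, 0, -0.03], [0.0035, -0.0005, 0], -1],
    [[0, 0, -0.03], [0.0035, -0.0005, 0], -1],
    [[0, 0, -0.03], [0.0035, -0.0005, 0], -1],
    [[0, 0, -0.03], [0.0035, -0.0005, 0], -1],
    [[0, 0, 0], [0, 0, 0], -1]
  ]
}}

```text
clock: 7.33
tool_pos: [661.5, 52.7, 131.5]
eef_rot: [[-0.608, 0.794, 0.001], [0.794, 0.608, -0.001], [-0.002, 0.0, -1.0]]
contact_force: [3.8, -2.9, -0.4]
grip_width: 0.008
grip_force: 2.1
```

```bash
python3 look.py pics/l2.png
```

```text
7.3333 [661.53441711  52.6918917  131.47353911] head 0.6534307730051738 polar 118.33843223320015 0.766619550347307
in tool axes (x tangent,y rad) [ 13.36598436 117.58117978] F tool [-4.6206234   1.28851589  0.43716454]
```

View pics/l2.png

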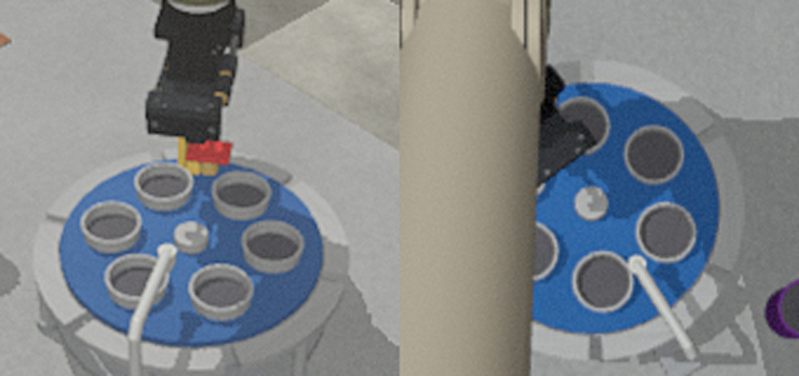

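The carousel is at about 0.6 rad, and the finger is above the pad and pushing the tab with about 4.6 N. Carrying on, then slowing for the last part.

Request:
{"api": "jog_arm", "payload": {
  "rows": [
    [[0, 0, -0.03], [0.0035, -0.0005, 0], -1],
    [[0, 0, -0.03], [0.0035, -0.0005, 0], -1],
    [[0, 0, -0.03], [0.0035, -0.0005, 0], -1],
    [[0, 0, -0.03], [0.0035, -0.0005, 0], -1],
    [[0, 0, -0.03], [0.0035, -0.0005, 0], -1],
    [[0, 0, -0.03], [0.0035, -0.0005, 0], -1],
    [[0, 0, -0.03], [0.0035, -0.0005, 0], -1],
    [[0, 0, -0.03], [0.0035, -0.0005, 0], -1],
    [[0, 0, -0.03], [0.0035, -0.0005, 0], -1],
    [[0, 0, -0.03], [0.0035, -0.0005, 0], -1],
    [[0, 0, -0.03], [0.0035, -0.0005, 0], -1],
    [[0, 0, 0], [0, 0, 0], -1]
  ]
}}

```text
clock: 8.43
tool_pos: [629.9, 75.7, 131.5]
eef_rot: [[-0.832, 0.556, 0.0], [0.556, 0.832, -0.0], [-0.0, -0.0, -1.0]]
contact_force: [2.5, -2.1, -0.6]
grip_width: 0.003
grip_force: 1.9
```

```bash
python3 look.py pics/l3.png
```

```text
8.4333 [629.92167414  75.65270633 131.49121477] head 0.9818295399813621 polar 117.94640750995018 1.098842435759465
in tool axes (x tangent,y rad) [ 13.76977655 117.13986603] F tool [-3.27876591 -0.39288681  0.55685346]
```

Request:
{"api": "jog_arm", "payload": {
  "rows": [
    [[0, 0, -0.01], [0.0012, -0.0002, 0], -1],
    [[0, 0, -0.01], [0.0012, -0.0002, 0], -1],
    [[0, 0, -0.01], [0.0012, -0.0002, 0], -1],
    [[0, 0, -0.01], [0.0012, -0.0002, 0], -1],
    [[0, 0, -0.01], [0.0012, -0.0002, 0], -1],
    [[0, 0, -0.01], [0.0012, -0.0002, 0], -1],
    [[0, 0, 0], [0, 0, 0], -1]
  ]
}}

```text
clock: 9.12
tool_pos: [622.5, 79.3, 131.2]
eef_rot: [[-0.863, 0.505, -0.002], [0.505, 0.863, 0.001], [0.002, -0.0, -1.0]]
contact_force: [-0.4, 0.4, 0.9]
grip_width: 0.004
grip_force: 0.0
```

Request:
{"api": "jog_arm", "payload": {
  "rows": [
    [[0, 0, -0.01], [0.0012, -0.0002, 0], -1],
    [[0, 0, -0.01], [0.0012, -0.0002, 0], -1],
    [[0, 0, 0], [0, 0, 0], -1]
  ]
}}

```text
clock: 9.37
tool_pos: [620.7, 79.9, 131.4]
eef_rot: [[-0.873, 0.488, -0.0], [0.488, 0.873, 0.0], [0.001, 0.0, -1.0]]
contact_force: [-0.3, 1.1, -0.6]
grip_width: 0.01
grip_force: 0.0
```

```bash
python3 look.py pics/l4.png
```

```text
9.3667 [620.67544046  79.86582    131.40072503] head 1.0612437723291408 polar 117.93302818374104 1.1850220598753072
in tool axes (x tangent,y rad) [ 14.56029995 117.03074999] F tool [0.77229199 0.82632194 0.55652394]
```

View pics/l4.png

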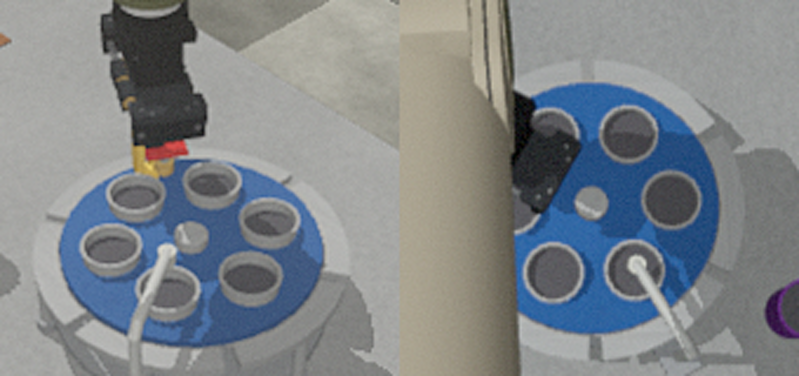

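The pot is under the nozzle at (635,268), and the push force fell to zero, which suggests the plunger has snapped in. I'll nudge a little further to check the lock resists.

Request:
{"api": "jog_arm", "payload": {
  "rows": [
    [[0, 0, 0], [0.0012, 0, 0], -1],
    [[0, 0, 0], [0.0012, 0, 0], -1],
    [[0, 0, 0], [0, 0, 0], -1]
  ]
}}

```text
clock: 9.72
tool_pos: [620.1, 79.8, 131.6]
eef_rot: [[-0.872, 0.49, 0.003], [0.49, 0.872, -0.001], [-0.003, 0.001, -1.0]]
contact_force: [7.5, -2.2, -4.9]
grip_width: 0.005
grip_force: 3.8
```

```bash
python3 look.py pics/l5.png
```

```text
9.7167 [620.08614779  79.8431308  131.61492559] head 1.059196188805518 polar 117.69149657352193 1.189588646822925
in tool axes (x tangent,y rad) [ 15.30256635 116.69241145] F tool [-7.55003477  1.75511352  4.97044144]
```

The tool moved only 0.7 mm of the 2.4 mm asked, with force rising to 7.5 N, so it is locked. Backing off and lifting away.

Request:
{"api": "jog_arm", "payload": {
  "rows": [
    [[0, 0, 0], [-0.003, 0, 0], -1],
    [[0, 0, 0], [-0.003, 0, 0], -1],
    [[0, 0, 0], [0, 0, -0.01], -1],
    [[0, 0, 0], [0, 0, -0.02], -1],
    [[0, 0, 0], [0, 0, -0.03], -1],
    [[0, 0, 0], [0, 0, -0.03], -1],
    [[0, 0, 0], [0.03, 0, 0], -1],
    [[0, 0, 0], [0.03, 0, 0], -1],
    [[0, 0, 0], [0.03, 0, 0], -1],
    [[0, 0, 0], [0.03, 0, 0], -1],
    [[0, 0, 0], [0.03, 0, 0], -1],
    [[0, 0, 0], [0.03, 0, 0], -1],
    [[0, 0, 0], [0, 0, 0], -1],
    [[0, 0, 0], [0, 0, 0], -1],
    [[0, 0, 0], [0, 0, 0], -1]
  ]
}}

```text
clock: 11.07
tool_pos: [467.6, 165.4, 222.3]
eef_rot: [[-0.872, 0.489, 0.001], [0.489, 0.872, 0.0], [-0.001, 0.001, -1.0]]
contact_force: [-0.5, -0.5, -0.2]
grip_width: 0.0
grip_force: 0.0
```

```bash
python3 look.py pics/l6.png
```

```text
11.0667 [467.55187469 165.36705063 222.29256319] head 1.0597523764782757 polar 223.07030006008634 2.0800274503931524
in tool axes (x tangent,y rad) [190.1120698  116.69515655] F tool [ 0.16296338 -0.65454026  0.24893639]
```

View pics/l6.png

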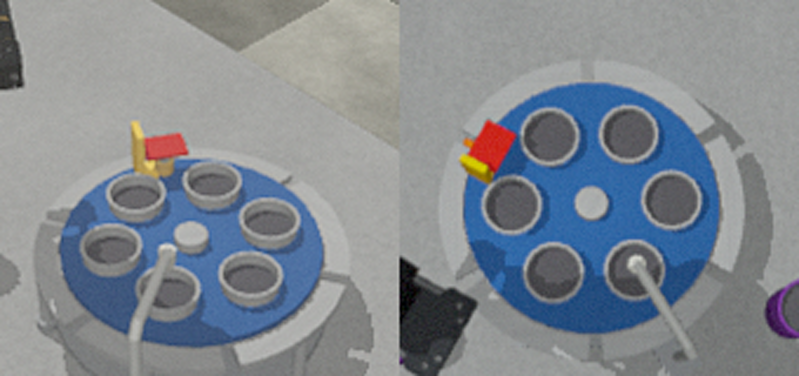

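The pad (490,145) is raised, with its orange pin visible in the next notch at (468,142). The pot is centred under the nozzle at (635,268), and the arm is clear of everything.

```bash
python3 -c "
from plant import arm
print(arm.close_job())"
```

```text
the job is handed in; nothing more can be done
None
```

The carousel was turned counter-clockwise by one notch and resisted a further nudge (7.5 N), the last picture shows the plunger up with the next pot under the nozzle, and the job was handed in at about 11 s with the arm clear (no verdict was returned).

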